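# Press a cabinet hinge home in a bench hinge press and hold the pressure

## Task

Press the raised hinge home in the small door lying in the bench press. First push the hold-down arm down onto the door until its pawl catches it and let it go, then flip the safety catch out from in front of the pull lever, then pull the lever towards you and down until the hinge sits fully home like its neighbour, and finish while still holding the lever down with the ram bearing on the hinge (do not let go at the end). Let the press do the pressing, never push on the hinge by hand, and leave the glue bottle and the tray of screws where they stand.

Things in the scene. Friction and masses are not known exactly. Their poses are not given: they have to be found in the camera images.
- hinge_press: The bench press, fixed: dark grey cast frame, base 285 x 285 mm, steel bed 24 mm above the bench; a column at the back carries a head 210 mm high whose front is 35 mm before the ram. Origin: on the ram's axis, at bench height. x points to the back of the press (away from the operator), y to the operator's left, z up; it is turned up to 0.26 rad. Offsets below are in this frame.
- hold_down_pad (a point): Centre of the top of the black palm pad (46 x 34 mm) at the free end of the hold-down arm, on the left of the press. At rest, sprung up and sloping, it is at about (-0.109, 0.070, 0.174); fully down at about (-0.127, 0.070, 0.096). Push it down from above with closed fingers: 2 to 6 N on the way, about 10 N at the bottom, where a sprung rubber foot bears on the door.
- hold_down_hinge (a point): Hinge of the hold-down arm, at (0.095, 0.070, 0.085); it turns about the press's y axis.
- hold_down (a joint): Angle of the hold-down arm: 0 raised, grows as it is pushed down, end stop at 0.366 rad. A stud on the arm pushes the sprung pawl aside and is caught at about 0.33 rad or deeper (push to the stop); on letting go the arm springs back a little and stays at about 0.32. If not caught it springs back up.
- catch_tab (a point): Centre of the round end (24 mm across, 9 mm thick) of the safety catch's steel thumb tab, on the right of the press, 42 mm from the catch's axis. Shut, it leans 0.4 rad to the left (towards the lever) and is at about (-0.012, -0.111, 0.273). Push it to the right (-y) from its left side with closed fingers, about 1 N, over and down in an arc; there is free space on both sides.
- catch_hinge (a point): Point of the catch's axis below the tab, at (-0.012, -0.127, 0.234); the catch turns about the press's x axis.
- catch (a joint): Angle of the safety catch: 0 shut (its level 52 mm tongue stands in front of the lever and blocks it; starts at 0 to 0.12), grows as the tab is pushed over to the right and the tongue swings up; clear of the lever beyond about 1.1, counted as flipped beyond 1.25 rad, end stop at 1.95. It stays where it is left.
- lever_arm: The pull lever on the right of the press: a 14 mm steel rod with a black ball at its end. Origin: its hub at (0.045, -0.088, 0.165); it turns there about the press's y axis, in the plane y = -0.088.
- lever_ball (a point): Centre of the lever's black ball, 32 mm across, 160 mm from the lever's axis; at rest up at about (0.073, -0.088, 0.323). Pulling brings it to the operator (-x) and down. The ball can be pinched across y from above and turns in the grip. A return spring lifts it when let go.
- press_lever (a joint): Angle of the pull lever: 0 at rest (leaning 0.175 rad behind upright), grows as it is pulled forward and down, end stop at 1.22 rad. Ball centre: x = 0.045 - 0.16 sin(q - 0.175), z = 0.165 + 0.16 cos(q - 0.175) in the press's frame. It takes about 4 N, 6 to 9 N while the hinge goes in; home, at about 1.1 rad, it stiffens: bear on with 12 to 20 N. The ram goes down 20 mm per rad.
- ram: The square steel ram (24 mm) with a dark steel two-pronged setting die, 47 mm wide, that straddles the hinge's arm and bears on both sides of its cup. Origin: between the prongs' lower ends, 64 mm above the bench at rest.
- door: The small grey cabinet door, 180 x 335 x 18 mm, loose, lying on the bed against the fence with its hinge bores up. Origin: centre of its underside.
- cup_hinge: The steel concealed hinge under the ram, 100 x 56 x 24 mm, started in its 36 mm bore and standing 6 to 9 mm too high. Origin: centre of its underside, 31 mm behind the cup's centre (the cup's centre is under the ram); its neighbour to the right is already home.
- hinge_seat (a joint): How far the hinge has been pressed into the door from 9 mm proud: 0 to 0.003 m at the start, 0.009 m fully home (the end asks for more than 0.008). It goes stiffly and stays where it is pushed.
- screw_tray: A small cardboard-brown tray of screws, 70 x 85 x 35 mm, a bystander. Origin: centre of its underside.
- glue_bottle: A standing glue bottle, 43 x 64 x 196 mm, a bystander to the left of the press. Origin: centre of its underside.

How it is judged:
By the outcome, as a careful person would: the job done as asked, in the order asked, and still so for the second after the job is handed in, while the arm keeps its last pose, push and grip.
It also fails if it takes over 61 s, if anything falls off the work surface, if the arm or the gripper's body presses on something with over 40 N, if the wrist force passes 120 N, or if a joint passes its speed limit or range.

## Robot

A 7-joint arm with a two-finger parallel gripper is mounted at the origin on a cart in front of the work surface, level with it; the furniture and walls round the work are solid. World frame = base frame: x ahead of the robot, y to its left, z up, the work surface at z = 0. Lengths are in m, angles in rad, forces in N, time in s.
With the tool pointing down it reaches from about 0.4 to 0.9 m from the base axis. Payload 5.6 kg.
Tool frame: the origin (TCP) lies at the very end of the fingers, on their centre line; the grasp point (between the pads) lies behind it (r.grip_depth is the z of the grasp point in the tool frame, in m); z points along the fingers, y is the line along which they close (so a half turn about z gives the same grasp; the last joint's range is limited). The gripper opens to 92 mm and grips with 3 to 60 N. Pads are 20 mm wide; open, the fingers measure 128 mm over their backs; the gripper's body (75 mm by 189 mm) begins 69 mm behind the grasp point.
Start: joints at [-1.29, 0.468, -0.012, 1.603, 0.006, 1.071, -0.056], TCP at [0.207, 0.616, 0.215] pointing down, gripper open.
Joint ranges: [-2.53, 2.53], [-0.31, 2.02], [-1.57, 1.55], [0.28, 2.44], [-1.29, 4.43], [0.15, 1.84], [-2.92, 2.92]. Speed limits (rad/s): [2.57, 2.57, 3.14, 3.14, 3.14, 3.14, 3.14].

## Interface

Orientations are given as a 3x3 rotation matrix whose columns are the frame's x, y, z axes.
In Python, from station import r gives the robot as it stands. The module is installed in compiled form; this text tells all that it offers.
- The arm moves only by the tool arm_command, never from a script. Its argument "series" is a list of rows, each an object with "gripper": the closure, from -1 (fully open) to 1 (shut); "translation": the shift along the tool's x, y, z in mm, a list of three; "turn": the turn, a rotation vector about the tool's x, y, z in degrees, a list of three. In form: [{"gripper": gripper, "translation": [dx, dy, dz], "turn": [wx, wy, wz]}, ...]. A call has 1 to 12 rows; each row shifts and turns the commanded pose from where the row before left it, along the tool's axes as they then stand; what a row does not reach is not made up. A row lasts 1/12 s, in which the tool goes at most 41.7 mm and 7.16 degrees, less where a joint would pass 70% of its speed; a pose out of reach is approached as far as the arm can. A call with a gripper value outside its range is refused whole. The fingers move at their own pace and stop on an object; "force" is the grip in N (left out, the last holds). Time passes only in rows, so rows that do not move let the fingers close. It gives the time, the measured TCP pose, the force, the opening and the grip force at its end, in the units of the state.
- r.read_state(): the state, without advancing time (a new reading comes with each control period).
- r.camera(name): name is "scene" or "side" or "wrist"; returns a dict with "pixels" (480x640x3 uint8, blue, green, red), "camera_matrix" (3x3 intrinsics, pixels), "eye" and "rotation" of the camera in the world. Camera axes: x right, y up, looking along -z (the intrinsics and any distortion apply to the point x, -y, -z); pixel columns grow to the right and rows downward; lengths in m; the calibration is good to about 2 mm. A picture is of the moment at which its call begins. There is no depth.
- r.finish_job(): hands the job in; it is judged then, once.
The state is a dict: "t": time; "joint_pos": joint angles; "joint_velocities": joint speeds; "joint_efforts": joint torques, N m; "position": TCP position; "eef_rot": TCP orientation; "ft_force": force on the tool from outside, world axes, zero at the start; "wrist_torque": the same for the moment, N m; "finger_gap": finger opening in m; "grasp_force": force on a finger pad.
Only numpy, scipy, OpenCV 4.12 (cv2) and the standard library are available. Lean on these libraries where they do the work, as an engineer would, in place of code of your own. Each camera call takes 0.05 s, during which the arm holds its last target. There are 200 camera calls.

## Working session

There is one attempt and no reset: what is moved stays moved. The work goes in short steps, Python scripts to look and compute and a tool call to move; the robot and the scene stay as the last step left them, time stands still between calls to the robot, and variables do not carry over. Pictures are saved under pics/ and viewed, at most 10 in all, crops included, and the job is handed in when it is done.

Besides the shell and the picture viewer there is one more tool, called after "Emit:" as name([rows], argument=value, ...), one row to a line, values as JSON. arm_command: Moves the arm, as the interface text tells. Its arguments: {"type":"object","properties":{"series":{"type":"array","items":{"type":"object","properties":{"gripper":{"type":"number"},"translation":{"type":"array","items":{"type":"number"}},"turn":{"type":"array","items":{"type":"number"}}}}},"force":{"type":"number"}},"required":["series"]}

```bash
mkdir -p pics; python3 - <<'E'
from station import r
import cv2,numpy as np,pickle
s=r.read_state();print(s['t'],s['position'],s['eef_rot'],s['finger_gap'],r.grip_depth)
d={}
for n in("scene","side"):
    c=r.camera(n);d[n]=c;cv2.imwrite(f'pics/{n}0.png',c['pixels']);print(n,c['camera_matrix'],c['eye'],c['rotation'],c.keys())
pickle.dump(d,open('c0.pkl','wb'))
E
```

```text
0.0 [0.20668308 0.61565194 0.21364928] [[-9.48021703e-01  3.18205359e-01 -4.46587520e-04]
 [ 3.18205652e-01  9.48020200e-01 -1.69199201e-03]
 [-1.15026935e-04 -1.74615182e-03 -9.99998469e-01]] 0.09203766121528344 -0.0187
scene [[511.36665112   0.         315.74718092]
 [  0.         511.36665112 242.79290321]
 [  0.           0.           1.        ]] [0.22791169 0.81897537 0.73303128] [[-0.87965538  0.28768133 -0.37874247]
 [-0.47513523 -0.49590801  0.72685745]
 [ 0.02128189  0.81933796  0.57291569]] dict_keys(['pixels', 'camera_matrix', 'eye', 'rotation'])
side [[441.45720614   0.         321.30329793]
 [  0.         441.45720614 240.54504066]
 [  0.           0.           1.        ]] [0.44870342 0.95209574 0.50378048] [[-0.99218366  0.01932045 -0.12328138]
 [-0.12228245 -0.34744381  0.92969339]
 [-0.02487126  0.93750174  0.34709063]] dict_keys(['pixels', 'camera_matrix', 'eye', 'rotation'])
```

View pics/scene0.png

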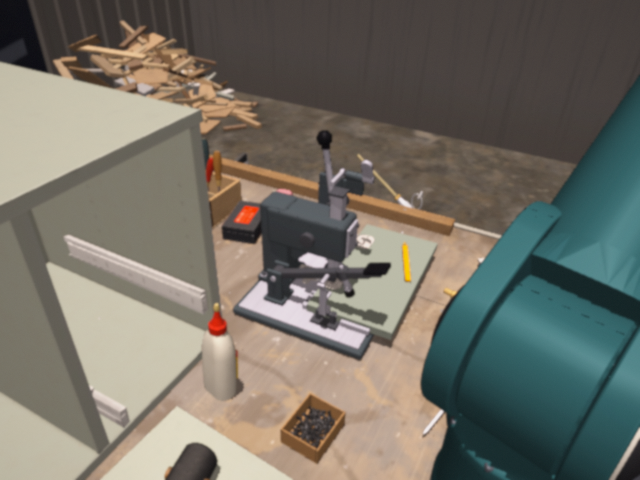

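View pics/side0.png

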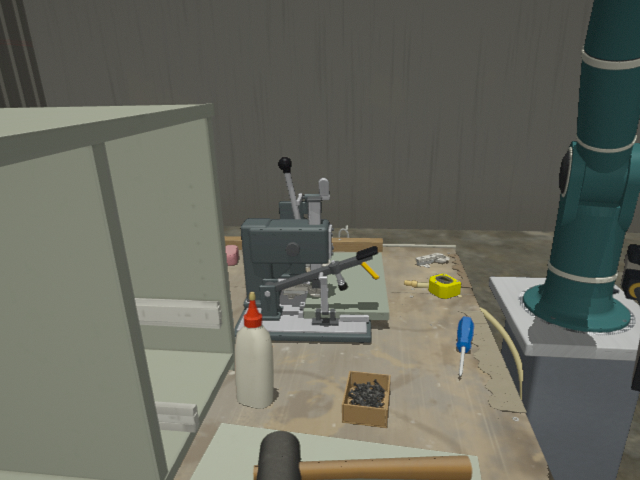

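The scene view shows the ball at (324,138), the tab at (367,166) and the pad at (378,268). In the side view they are at (285,163), (324,186) and (368,252). I'll fit the press pose from these.

```bash
cat > h.py <<'E'
import numpy as np,cv2,pickle
from scipy.optimize import least_squares
def proj(c,P):
    p=(np.atleast_2d(P)-c['eye'])@c['rotation']; p=p*[1,-1,-1]
    q=p@c['camera_matrix'].T; return q[:,:2]/q[:,2:]
def tri(cs,uvs):
    def f(X): return np.concatenate([proj(c,X)[0]-u for c,u in zip(cs,uvs)])
    s=least_squares(f,[.6,.1,.2]);return s.x,s.fun
def T(pose,P):
    x,y,a=pose;P=np.atleast_2d(P);c,s=np.cos(a),np.sin(a)
    return P@np.array([[c,s,0],[-s,c,0],[0,0,1]])+[x,y,0]
E
python3 - <<'E'
from h import *
d=pickle.load(open('c0.pkl','rb'))
cs=[d['scene'],d['side']]
def cen(c,u,w,lo,hi):
    x,y=u;g=c['pixels'][y-w:y+w+1,x-w:x+w+1].max(2)
    m=((g>=lo)&(g<=hi)).astype(np.uint8);n,l,st,ce=cv2.connectedComponentsWithStats(m)
    i=1+np.argmax(st[1:,4]);print(st[i],g.min(),g.max());return ce[i]+[x-w,y-w]
ball=[cen(cs[0],(324,138),13,0,40),cen(cs[1],(285,163),11,0,40)]
pad=[cen(cs[0],(378,268),16,0,40),cen(cs[1],(368,252),14,0,40)]
tab=[np.array([367,166.]),np.array([324,186.])]
print(ball,pad)
X={k:tri(cs,v) for k,v in dict(ball=ball,pad=pad,tab=tab).items()};print(X)
L=np.array([[.073,-.088,.323],[-.109,.070,.170],[-.012,-.111,.273]])
W=np.array([v[0] for v in X.values()])
f=least_squares(lambda p:(T(p,L)-W).ravel(),[.6,.1,0]);print(f.x,f.fun.reshape(3,3))
g=least_squares(lambda p:np.concatenate([(proj(c,T(p,L))-[b[i],q[i],t[i]]).ravel() for i,(c,) in enumerate([(cs[0],),(cs[1],)]) for b,q,t in [(ball,pad,tab)]]),f.x);print(g.x,g.fun)
out=[]
for c,(x,y) in zip(cs,[(340,205),(315,215)]):
    im=c['pixels'].copy()
    for q in proj(c,T(g.x,L)): cv2.circle(im,tuple(int(v*8) for v in q),8,(0,0,255),-1,shift=3)
    out.append(cv2.resize(im[y-100:y+100,x-65:x+65],None,fx=3,fy=3,interpolation=2))
cv2.imwrite('pics/a.png',np.hstack(out)[:600])
np.save('pose.npy',g.x)
E
```

```text
[  6   6  14  18 170] 12 122
[  4   5  13  16 142] 16 122
[  1  12  27  12 235] 19 189
[  3   9  20  13 153] 18 208
[array([324.18823529, 139.48235294]), array([284.58450704, 165.07746479])] [array([375.76595745, 269.14468085]), array([366.07189542, 253.03267974])]
{'ball': (array([ 0.65901802, -0.0330436 ,  0.31773358]), array([-0.04230181, -0.0521882 ,  0.05650387,  0.05139692])), 'pad': (array([0.46829416, 0.12109305, 0.16838963]), array([-0.04022507, -0.06030106,  0.06086898,  0.0538993 ])), 'tab': (array([ 0.57632992, -0.07079345,  0.26239409]), array([ 0.57815066,  0.76286474, -0.8240915 , -0.74254011]))}
[0.58221023 0.04933714 0.03858088] [[-0.00046784 -0.00273806  0.00526642]
 [ 0.00229719 -0.00601227  0.00161037]
 [-0.00182935  0.00875033  0.01060591]]
[0.57895999 0.06021418 0.04242538] [-0.41703446 -0.69301548 -0.30405797  0.75553256 -0.79531602  0.30643669
  0.66135603 -1.57247564  0.61045502  0.14938715  0.05621822 -3.25836965]
```

View pics/a.png

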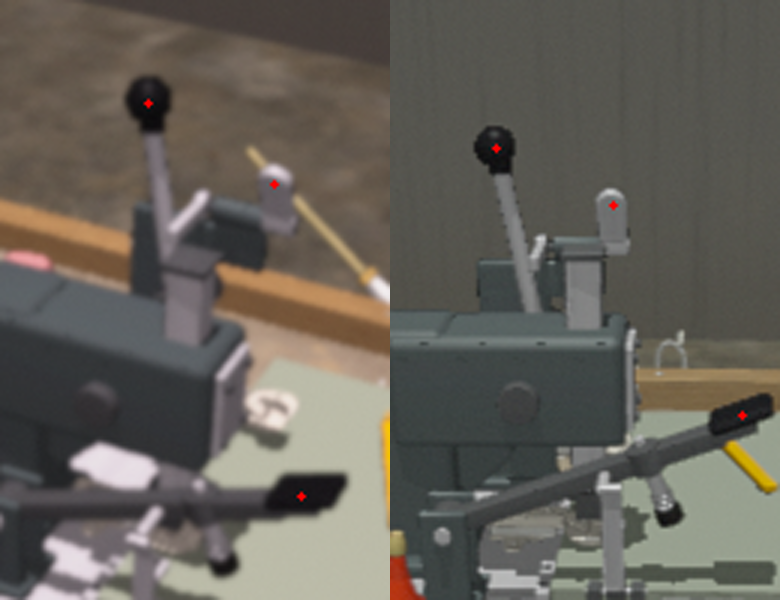

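The overlay puts the fitted points on the ball, tab and pad in both views, within about 2 px. Next I'll refine the fit and work out the moves.

```bash
cat >> h.py <<'E'
def go(*targets):
    from station import r
    s=r.read_state();pose=np.load('pose.npy');R=s['eef_rot']
    i=np.argmax(np.abs(1));a=np.degrees(np.arctan2(-R[1,0],-R[0,0]))
    L=(s['position']-[pose[0],pose[1],0]);c,q=np.cos(pose[2]),np.sin(pose[2])
    print('t %.2f pressframe'%s['t'],np.round([L[0]*c+L[1]*q,-L[0]*q+L[1]*c,L[2]],4),'yaw err(world)',round(a-np.degrees(pose[2]),2),'tilt',np.round(R[:,2],3),'F',np.round(s['ft_force'],1),'gap',round(s['finger_gap'],4),'gf',s['grasp_force'])
    for t in targets: print(t,'-> tool mm',np.round(R.T@(T(pose,t)[0]-s['position'])*1000,1))
E
python3 - <<'E'
from h import *
d=pickle.load(open('c0.pkl','rb'));cs=[d['scene'],d['side']]
o=[np.array([[323.9,138.5],[375.8,269.1],[367.3,166.2]]),np.array([[284.2,164],[366.1,253],[324.3,185.]])]
def f(p):
    a=p[3]-.4
    L=np.array([[.073,-.088,.323],[-.109,.070,.172],[-.012,-.127-.042*np.sin(a),.234+.042*np.cos(a)]])
    return np.concatenate([(proj(c,T(p[:3],L))-q).ravel() for c,q in zip(cs,o)])
g=least_squares(f,[.579,.06,.042,.05],bounds=([0,-1,-1,0],[1,1,1,.12]));print(g.x,g.fun.round(1))
np.save('pose.npy',g.x[:3])
go((-.112,.07,.26))
E
```

```text
[5.79016557e-01 6.03822189e-02 3.89985057e-02 6.08349036e-20] [-0.   0.3 -0.5  0.  -1.1  0.4  1.2 -0.5  0.4 -0.6 -0.1 -2.1]
t 0.10 pressframe [-0.3504  0.5694  0.2137] yaw err(world) -20.79 tilt [-0.    -0.002 -1.   ] F [-0.5  0.5  0.4] gap 0.0917 gf 0.0
(-0.112, 0.07, 0.26) -> tool mm [-400.1 -382.4  -45.6]
```

Emit:
arm_command([
  {"gripper": 1,"translation": [0,0,-20],"turn": [0,0,0]},
  {"gripper": 1,"translation": [-15,-15,-20],"turn": [0,0,0]},
  {"gripper": 1,"translation": [-25,-24,-10],"turn": [0,0,0]},
  {"gripper": 1,"translation": [-28,-26,0],"turn": [0,0,0]},
  {"gripper": 1,"translation": [-28,-26,0],"turn": [0,0,0]},
  {"gripper": 1,"translation": [-28,-26,0],"turn": [0,0,0]},
  {"gripper": 1,"translation": [-28,-26,0],"turn": [0,0,0]},
  {"gripper": 1,"translation": [-28,-26,0],"turn": [0,0,0]},
  {"gripper": 1,"translation": [-28,-26,0],"turn": [0,0,0]},
  {"gripper": 1,"translation": [-28,-26,0],"turn": [0,0,0]},
  {"gripper": 1,"translation": [-28,-26,0],"turn": [0,0,0]},
  {"gripper": 1,"translation": [-28,-26,0],"turn": [0,0,0]},
])

```text
t: 1.1
position: [0.3971, 0.2625, 0.2645]
eef_rot: [[-0.948, 0.318, -0.0], [0.318, 0.948, 0.0], [0.0, -0.0, -1.0]]
ft_force: [0.8, 0.4, -0.4]
finger_gap: 0.0141
grasp_force: 0.0
```

Emit:
arm_command([
  {"gripper": 1,"translation": [-28,-26,0],"turn": [0,0,-5]},
  {"gripper": 1,"translation": [-20,-20,0],"turn": [0,0,-6]},
  {"gripper": 1,"translation": [0,0,0],"turn": [0,0,-6]},
  {"gripper": 1,"translation": [0,0,0],"turn": [0,0,-4]},
  {"gripper": 1,"translation": [0,0,0],"turn": [0,0,0]},
  {"gripper": 1,"translation": [0,0,0],"turn": [0,0,0]},
])

```text
t: 1.6
position: [0.4296, 0.2067, 0.2644]
eef_rot: [[-0.999, -0.041, -0.0], [-0.041, 0.999, -0.0], [0.0, -0.0, -1.0]]
ft_force: [0.2, 1.4, -0.9]
finger_gap: 0.0008
grasp_force: 0.0
```

```bash
python3 - <<'E'
from h import *
go((-.112,.07,.19),(-.118,.07,.13),(-.127,.07,.094))
E
```

```text
t 1.60 pressframe [-0.1436  0.1521  0.2644] yaw err(world) 0.09 tilt [-0. -0. -1.] F [ 0.2  1.4 -0.9] gap 0.0008 gf 0.0
(-0.112, 0.07, 0.19) -> tool mm [-31.5 -82.1  74.4]
(-0.118, 0.07, 0.13) -> tool mm [-25.5 -82.1 134.4]
(-0.127, 0.07, 0.094) -> tool mm [-16.5 -82.1 170.4]
```

Emit:
arm_command([
  {"gripper": 1,"translation": [-10,-27,0],"turn": [0,0,0]},
  {"gripper": 1,"translation": [-11,-28,0],"turn": [0,0,0]},
  {"gripper": 1,"translation": [-10,-27,10],"turn": [0,0,0]},
  {"gripper": 1,"translation": [0,0,25],"turn": [0,0,0]},
  {"gripper": 1,"translation": [0,0,25],"turn": [0,0,0]},
  {"gripper": 1,"translation": [0,0,15],"turn": [0,0,0]},
  {"gripper": 1,"translation": [0,0,10],"turn": [0,0,0]},
  {"gripper": 1,"translation": [0,0,10],"turn": [0,0,0]},
  {"gripper": 1,"translation": [2,0,10],"turn": [0,0,0]},
  {"gripper": 1,"translation": [2,0,10],"turn": [0,0,0]},
  {"gripper": 1,"translation": [2,0,10],"turn": [0,0,0]},
  {"gripper": 1,"translation": [2,0,10],"turn": [0,0,0]},
])

```text
t: 2.6
position: [0.4558, 0.1263, 0.1295]
eef_rot: [[-0.999, -0.043, -0.0], [-0.043, 0.999, 0.001], [0.0, 0.001, -1.0]]
ft_force: [-2.7, 0.6, 7.4]
finger_gap: 0.0003
grasp_force: 3.4
```

```bash
python3 - <<'E'
from h import *
go((-.127,.07,.094))
from station import r
cv2.imwrite('pics/b.png',cv2.resize(r.camera('side')['pixels'][150:350,230:430],None,fx=2.5,fy=2.5))
E
```

```text
t 2.60 pressframe [-0.1205  0.0707  0.1295] yaw err(world) 0.22 tilt [-0.     0.001 -1.   ] F [-2.7  0.6  7.4] gap 0.0003 gf 3.4042328185751103
(-0.127, 0.07, 0.094) -> tool mm [ 6.5 -0.7 35.5]
```

View pics/b.png

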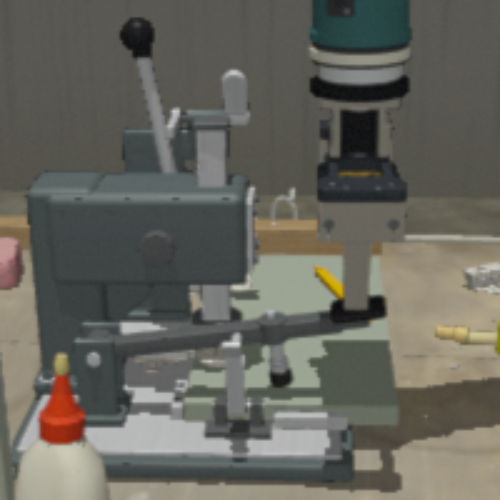

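The fingers, at about (358,300) in the crop, are on the pad and the arm is partway down. I'll keep pushing to the stop.

Emit:
arm_command([
  {"gripper": 1,"translation": [2,0,8],"turn": [0,0,0]},
  {"gripper": 1,"translation": [2,0,8],"turn": [0,0,0]},
  {"gripper": 1,"translation": [2,0,8],"turn": [0,0,0]},
  {"gripper": 1,"translation": [0,0,6],"turn": [0,0,0]},
  {"gripper": 1,"translation": [0,0,4],"turn": [0,0,0]},
  {"gripper": 1,"translation": [0,0,2],"turn": [0,0,0]},
  {"gripper": 1,"translation": [0,0,0],"turn": [0,0,0]},
])

```text
t: 3.23
position: [0.452, 0.1261, 0.0953]
eef_rot: [[-0.999, -0.042, 0.003], [-0.042, 0.999, 0.002], [-0.003, 0.001, -1.0]]
ft_force: [-3.6, -1.4, 20.0]
finger_gap: 0.0005
grasp_force: 9.9
```

Emit:
arm_command([
  {"gripper": 1,"translation": [0,0,2],"turn": [0,0,0]},
  {"gripper": 1,"translation": [0,0,0],"turn": [0,0,0]},
  {"gripper": 1,"translation": [0,0,0],"turn": [0,0,0]},
])

```text
t: 3.48
position: [0.452, 0.1262, 0.0945]
eef_rot: [[-0.999, -0.042, 0.003], [-0.042, 0.999, 0.002], [-0.003, 0.002, -1.0]]
ft_force: [-7.5, -2.3, 31.8]
finger_gap: 0.0006
grasp_force: 15.8
```

Emit:
arm_command([
  {"gripper": 1,"translation": [0,0,-5],"turn": [0,0,0]},
  {"gripper": 1,"translation": [0,0,-8],"turn": [0,0,0]},
  {"gripper": 1,"translation": [0,0,-15],"turn": [0,0,0]},
  {"gripper": 1,"translation": [0,0,-30],"turn": [0,0,0]},
  {"gripper": 1,"translation": [0,0,-35],"turn": [0,0,0]},
  {"gripper": 1,"translation": [0,0,-35],"turn": [0,0,0]},
  {"gripper": 1,"translation": [0,0,-35],"turn": [0,0,0]},
  {"gripper": 1,"translation": [0,0,-35],"turn": [0,0,0]},
  {"gripper": 1,"translation": [0,0,0],"turn": [0,0,0]},
])

```text
t: 4.23
position: [0.4536, 0.1267, 0.2958]
eef_rot: [[-0.999, -0.042, 0.011], [-0.042, 0.999, 0.005], [-0.011, 0.005, -1.0]]
ft_force: [0.9, -0.1, 0.4]
finger_gap: 0.0001
grasp_force: 0.0
```

```bash
python3 - <<'E'
from h import *
from station import r
go((-.014,-.06,.32),(-.014,-.06,.262))
c=r.camera('side');cv2.imwrite('pics/c.png',cv2.resize(c['pixels'][100:350,230:430],None,fx=2.4,fy=2.4))
pose=np.load('pose.npy');print(proj(c,T(pose,[(-.109,.07,.172),(-.127,.07,.094)])))
E
```

```text
t 4.23 pressframe [-0.1227  0.0712  0.2958] yaw err(world) 0.2 tilt [ 0.011  0.005 -1.   ] F [ 0.9 -0.1  0.4] gap 0.0001 gf 0.0
(-0.014, -0.06, 0.32) -> tool mm [-108.5 -131.4  -23.7]
(-0.014, -0.06, 0.262) -> tool mm [-107.9 -131.7   34.3]
[[366.54497962 252.35667186]
 [374.90847492 287.51504337]]
```

View pics/c.png

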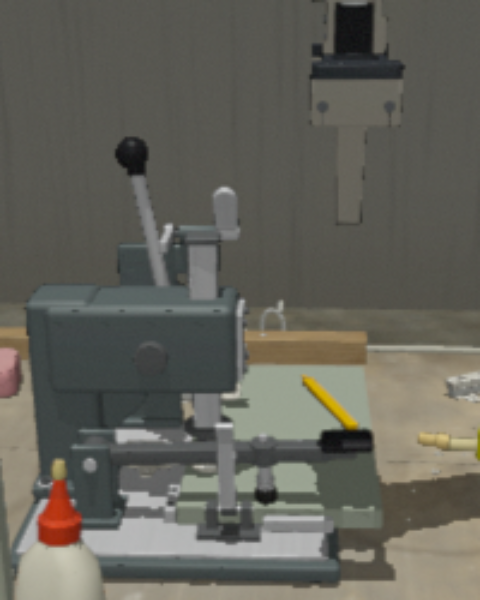

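The hold-down is caught: the arm stays level with its pad at about (345,440) after release. Next is the safety catch.

Emit:
arm_command([
  {"gripper": 1,"translation": [-8,-11,-24],"turn": [0,0,0]},
  {"gripper": 1,"translation": [-25,-30,0],"turn": [0,0,0]},
  {"gripper": 1,"translation": [-25,-30,0],"turn": [0,0,0]},
  {"gripper": 1,"translation": [-25,-30,0],"turn": [0,0,0]},
  {"gripper": 1,"translation": [-25,-30,0],"turn": [0,0,0]},
  {"gripper": 1,"translation": [0,0,20],"turn": [0,0,0]},
  {"gripper": 1,"translation": [0,0,25],"turn": [0,0,0]},
  {"gripper": 1,"translation": [0,0,12],"turn": [0,0,0]},
  {"gripper": 1,"translation": [0,0,0],"turn": [0,0,0]},
])

```text
t: 5.03
position: [0.5611, -0.0005, 0.2522]
eef_rot: [[-0.999, -0.043, -0.008], [-0.043, 0.999, -0.001], [0.008, -0.001, -1.0]]
ft_force: [-0.7, 1.2, -0.4]
finger_gap: 0.0005
grasp_force: 0.0
```

```bash
python3 - <<'E'
from h import *
go((-.014,-.15,.262))
E
```

```text
t 5.03 pressframe [-0.0203 -0.0602  0.2522] yaw err(world) 0.21 tilt [-0.008 -0.001 -1.   ] F [-0.7  1.2 -0.4] gap 0.0005 gf 0.0
(-0.014, -0.15, 0.262) -> tool mm [ -5.8 -89.9  -9.8]
```

Emit:
arm_command([
  {"gripper": 1,"translation": [-3,0,-8],"turn": [0,0,0]},
  {"gripper": 1,"translation": [-1,-8,0],"turn": [0,0,0]},
  {"gripper": 1,"translation": [0,-10,0],"turn": [0,0,0]},
  {"gripper": 1,"translation": [0,-10,0],"turn": [0,0,0]},
  {"gripper": 1,"translation": [0,-10,0],"turn": [0,0,0]},
  {"gripper": 1,"translation": [0,-10,0],"turn": [0,0,0]},
  {"gripper": 1,"translation": [0,-10,0],"turn": [0,0,0]},
  {"gripper": 1,"translation": [0,-10,0],"turn": [0,0,0]},
  {"gripper": 1,"translation": [0,-10,-1],"turn": [0,0,0]},
  {"gripper": 1,"translation": [0,-10,-2],"turn": [0,0,0]},
  {"gripper": 1,"translation": [0,0,0],"turn": [0,0,0]},
])

```text
t: 5.95
position: [0.5715, -0.0917, 0.268]
eef_rot: [[-0.999, -0.039, 0.001], [-0.039, 0.999, -0.002], [-0.001, -0.002, -1.0]]
ft_force: [-0.7, 0.1, -0.0]
finger_gap: 0.0005
grasp_force: 0.0
```

```bash
python3 - <<'E'
from h import *
from station import r
go((-.014,-.172,.25))
c=r.camera('scene');s=r.camera('side')
cv2.imwrite('pics/d.png',np.hstack([cv2.resize(c['pixels'][100:300,270:430],None,fx=2.5,fy=2.5),cv2.resize(s['pixels'][100:300,240:400],None,fx=2.5,fy=2.5)]))
E
```

```text
t 5.95 pressframe [-0.0135 -0.1517  0.268 ] yaw err(world) 0.01 tilt [ 0.001 -0.002 -1.   ] F [-0.7  0.1 -0. ] gap 0.0005 gf 0.0
(-0.014, -0.172, 0.25) -> tool mm [  0.5 -20.3  18.1]
```

View pics/d.png

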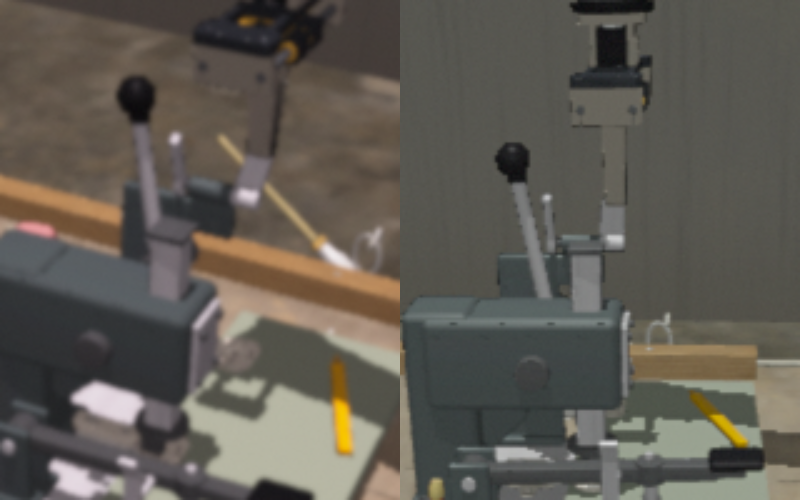

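The tongue now stands upright at (176,150) in the left crop, and the tab leans right under the finger. I'll push it over further for clearance.

Emit:
arm_command([
  {"gripper": 1,"translation": [0,-10,0],"turn": [0,0,0]},
  {"gripper": 1,"translation": [0,-10,2],"turn": [0,0,0]},
  {"gripper": 1,"translation": [0,-3,5],"turn": [0,0,0]},
  {"gripper": 1,"translation": [0,0,6],"turn": [0,0,0]},
  {"gripper": 1,"translation": [0,0,6],"turn": [0,0,0]},
  {"gripper": 1,"translation": [0,0,3],"turn": [0,0,0]},
  {"gripper": 1,"translation": [0,0,0],"turn": [0,0,0]},
])

```text
t: 6.63
position: [0.5719, -0.1108, 0.2443]
eef_rot: [[-0.999, -0.043, -0.002], [-0.043, 0.999, 0.0], [0.002, 0.0, -1.0]]
ft_force: [-0.6, 0.3, -1.7]
finger_gap: 0.0006
grasp_force: 0.0
```

Emit:
arm_command([
  {"gripper": 1,"translation": [0,0,-20],"turn": [0,0,0]},
  {"gripper": 0.1,"translation": [0,0,-35],"turn": [0,0,0]},
  {"gripper": 0.1,"translation": [0,0,-40],"turn": [0,0,0]},
  {"gripper": 0.1,"translation": [0,0,-30],"turn": [0,0,0]},
  {"gripper": 0.1,"translation": [0,0,0],"turn": [0,0,0]},
])

```text
t: 7.05
position: [0.5752, -0.1119, 0.3774]
eef_rot: [[-0.999, -0.043, 0.011], [-0.043, 0.999, -0.001], [-0.011, -0.001, -1.0]]
ft_force: [0.2, 0.1, 0.6]
finger_gap: 0.0248
grasp_force: 0.0
```

```bash
python3 - <<'E'
from h import *
from station import r
go((.073,-.088,.365),(.073,-.088,.306))
c=r.camera('scene');s=r.camera('side')
cv2.imwrite('pics/e.png',np.hstack([cv2.resize(c['pixels'][100:300,270:430],None,fx=2.5,fy=2.5),cv2.resize(s['pixels'][100:300,240:400],None,fx=2.5,fy=2.5)]))
E
```

```text
t 7.05 pressframe [-0.0105 -0.172   0.3774] yaw err(world) 0.24 tilt [ 0.011 -0.001 -1.   ] F [0.2 0.1 0.6] gap 0.0248 gf 0.0
(0.073, -0.088, 0.365) -> tool mm [-83.7  83.7  13.3]
(0.073, -0.088, 0.306) -> tool mm [-83.1  83.7  72.3]
```

View pics/e.png

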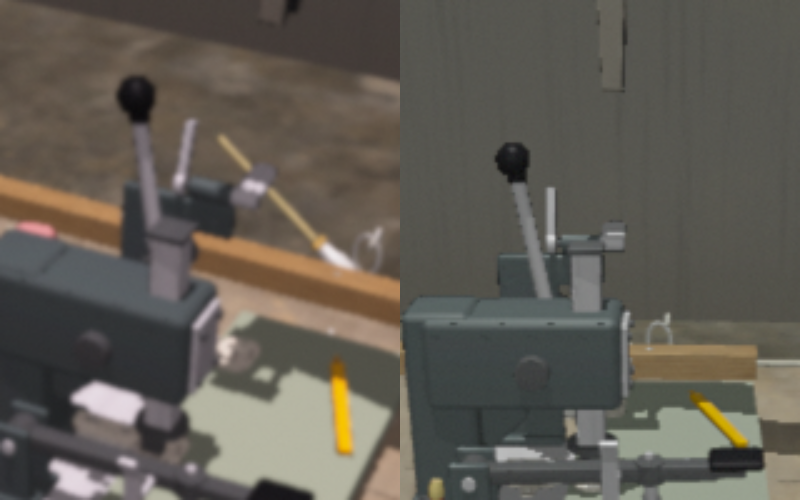

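The catch is fully over: tongue upright and past vertical at (187,150), tab lying to the right at (255,185). Next I'll grasp the ball.

Emit:
arm_command([
  {"gripper": -0.3,"translation": [-10,10,-8],"turn": [0,0,0]},
  {"gripper": -0.3,"translation": [-25,25,0],"turn": [0,0,0]},
  {"gripper": -0.3,"translation": [-25,25,0],"turn": [0,0,0]},
  {"gripper": -0.3,"translation": [-23,24,0],"turn": [0,0,0]},
  {"gripper": -0.3,"translation": [0,0,0],"turn": [0,0,0]},
  {"gripper": -0.3,"translation": [0,0,0],"turn": [0,0,0]},
])

```text
t: 7.65
position: [0.6518, -0.0213, 0.3753]
eef_rot: [[-0.999, -0.047, -0.005], [-0.047, 0.999, -0.0], [0.005, -0.0, -1.0]]
ft_force: [-0.4, -0.4, 0.2]
finger_gap: 0.0597
grasp_force: 0.0
```

```bash
python3 - <<'E'
from h import *
from station import r
go((.073,-.088,.304))
c=r.camera('wrist');pose=np.load('pose.npy');im=c['pixels'].copy()
q=proj(c,T(pose,(.073,-.088,.323)))[0];print(q)
cv2.drawMarker(im,tuple(int(v) for v in q),(0,0,255))
cv2.imwrite('pics/f.png',im)
E
```

```text
t 7.65 pressframe [ 0.0695 -0.0844  0.3753] yaw err(world) 0.44 tilt [-0.005 -0.    -1.   ] F [-0.4 -0.4  0.2] gap 0.0597 gf 0.0
(0.073, -0.088, 0.304) -> tool mm [-3.8 -3.6 71.2]
[319.52812195 264.23511341]
```

View pics/f.png

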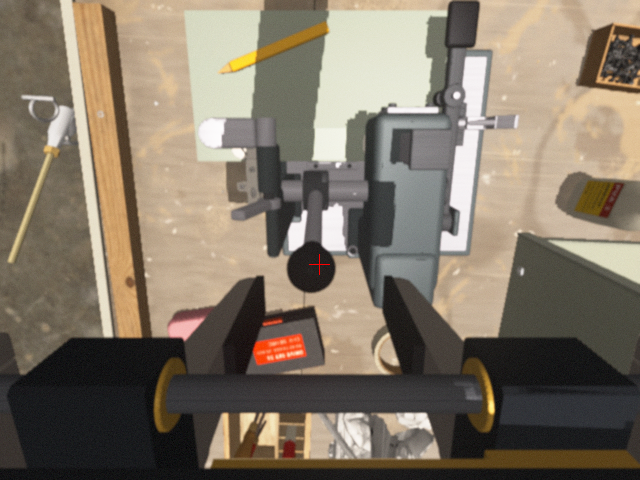

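The ball is at (311,267), about 5 mm further right than predicted. I'll correct for that and go down over it.

Emit:
arm_command([
  {"gripper": -0.3,"translation": [-5,-9,10],"turn": [0,0,0]},
  {"gripper": -0.3,"translation": [0,0,20],"turn": [0,0,0]},
  {"gripper": -0.3,"translation": [0,0,20],"turn": [0,0,0]},
  {"gripper": -0.3,"translation": [0,0,15],"turn": [0,0,0]},
  {"gripper": -0.3,"translation": [0,0,7],"turn": [0,0,0]},
  {"gripper": 0.6,"translation": [0,0,0],"turn": [0,0,0]},
  {"gripper": 0.6,"translation": [0,0,0],"turn": [0,0,0]},
  {"gripper": 0.6,"translation": [0,0,0],"turn": [0,0,0]},
  {"gripper": 0.6,"translation": [0,0,0],"turn": [0,0,0]},
], force=20)

```text
t: 8.45
position: [0.6577, -0.0312, 0.3078]
eef_rot: [[-0.999, -0.043, 0.002], [-0.043, 0.999, 0.003], [-0.002, 0.003, -1.0]]
ft_force: [-1.1, 6.8, 0.8]
finger_gap: 0.0347
grasp_force: 3.5
```

```bash
python3 - <<'E'
from h import *
p=np.load('pose.npy');p[1]-=.0055;p[0]+=.002;np.save('pose.npy',p)
go((.073,-.088,.304))
q=np.arange(0,1.3,.1);x=.045-.16*np.sin(q-.175);z=.165+.16*np.cos(q-.175)
print(np.c_[q[1:],-np.diff(x)*1000,-np.diff(z)*1000].round(1))
E
```

```text
t 8.45 pressframe [ 0.0732 -0.089   0.3078] yaw err(world) 0.24 tilt [ 0.002  0.003 -1.   ] F [-1.1  6.8  0.8] gap 0.0347 gf 3.463355675339699
(0.073, -0.088, 0.304) -> tool mm [0.2 1.  3.8]
[[ 0.1 15.9 -2. ]
 [ 0.2 16.  -0.4]
 [ 0.3 15.9  1.2]
 [ 0.4 15.7  2.8]
 [ 0.5 15.4  4.3]
 [ 0.6 14.9  5.9]
 [ 0.7 14.2  7.3]
 [ 0.8 13.4  8.7]
 [ 0.9 12.5 10. ]
 [ 1.  11.4 11.2]
 [ 1.1 10.3 12.3]
 [ 1.2  9.  13.2]]
```

Emit:
arm_command([
  {"gripper": 1,"translation": [0,1,3],"turn": [0,0,0]},
  {"gripper": 1,"translation": [0,1,0],"turn": [0,0,0]},
  {"gripper": 1,"translation": [0,0,0],"turn": [0,0,0]},
  {"gripper": 1,"translation": [0,0,0],"turn": [0,0,0]},
])

```text
t: 8.78
position: [0.6581, -0.0292, 0.3068]
eef_rot: [[-0.999, -0.044, 0.004], [-0.044, 0.999, 0.003], [-0.004, 0.002, -1.0]]
ft_force: [-2.3, 3.0, 7.9]
finger_gap: 0.0305
grasp_force: 20.0
```

Emit:
arm_command([
  {"gripper": 0.1,"translation": [0,0,0],"turn": [0,0,0]},
  {"gripper": 0.1,"translation": [0,0,2],"turn": [0,0,0]},
  {"gripper": 0.1,"translation": [0,0,0],"turn": [0,0,0]},
  {"gripper": 1,"translation": [0,0,0],"turn": [0,0,0]},
  {"gripper": 1,"translation": [0,0,0],"turn": [0,0,0]},
  {"gripper": 1,"translation": [0,0,0],"turn": [0,0,0]},
  {"gripper": 1,"translation": [0,0,0],"turn": [0,0,0]},
], force=30)

```text
t: 9.37
position: [0.657, -0.0292, 0.3013]
eef_rot: [[-0.999, -0.044, -0.001], [-0.044, 0.999, 0.002], [0.001, 0.002, -1.0]]
ft_force: [-1.0, 4.9, 0.3]
finger_gap: 0.03
grasp_force: 30.0
```

Emit:
arm_command([
  {"gripper": 1,"translation": [8,0,-1],"turn": [0,0,0]},
  {"gripper": 1,"translation": [8,0,-1],"turn": [0,0,0]},
  {"gripper": 1,"translation": [8,0,0],"turn": [0,0,0]},
  {"gripper": 1,"translation": [8,0,0],"turn": [0,0,0]},
  {"gripper": 1,"translation": [8,0,0.5],"turn": [0,0,0]},
  {"gripper": 1,"translation": [8,0,0.7],"turn": [0,0,0]},
  {"gripper": 1,"translation": [8,0,1.2],"turn": [0,0,0]},
  {"gripper": 1,"translation": [8,0,1.6],"turn": [0,0,0]},
  {"gripper": 1,"translation": [7.7,0,2],"turn": [0,0,0]},
  {"gripper": 1,"translation": [7.7,0,2.3],"turn": [0,0,0]},
  {"gripper": 1,"translation": [0,0,0],"turn": [0,0,0]},
])

```text
t: 10.28
position: [0.5784, -0.0329, 0.2961]
eef_rot: [[-0.999, -0.044, 0.004], [-0.044, 0.999, 0.002], [-0.004, 0.002, -1.0]]
ft_force: [3.7, 4.9, 1.4]
finger_gap: 0.0304
grasp_force: 30.0
```

```bash
cat >> h.py <<'E'
def ball():
    from station import r
    s=r.read_state();p=np.load('pose.npy');R=s['eef_rot'];g=s['position']+R[:,2]*r.grip_depth-[p[0],p[1],0]
    c,q=np.cos(p[2]),np.sin(p[2]);x=g[0]*c+g[1]*q-.045;z=g[2]-.165;y=-g[0]*q+g[1]*c
    F=s['ft_force'];Fx=F[0]*c+F[1]*q
    th=np.arctan2(-x,z);print('q',th+.175,'rad',np.hypot(x,z),'y',y,'tangential',Fx*np.cos(th)+F[2]*np.sin(th),'radial',-Fx*np.sin(th)+F[2]*np.cos(th),'F',F.round(1),'gap',s['finger_gap'],s['grasp_force'],s['t'])
E
python3 -c "
from h import *
ball()"
```

```text
q 0.5038116112379938 rad 0.15830156260485284 y -0.08764707808888506 tangential 4.13548749209479 radial 0.11906884853383182 F [3.7 4.9 1.4] gap 0.030393546989876098 30.000189542770386 10.2833
```

Tracking well. I'll continue along the arc.

Emit:
arm_command([
  {"gripper": 1,"translation": [7.5,0,2.8],"turn": [0,0,0]},
  {"gripper": 1,"translation": [7.4,0,3.1],"turn": [0,0,0]},
  {"gripper": 1,"translation": [7.2,0,3.5],"turn": [0,0,0]},
  {"gripper": 1,"translation": [7,0,3.8],"turn": [0,0,0]},
  {"gripper": 1,"translation": [6.8,0,4.2],"turn": [0,0,0]},
  {"gripper": 1,"translation": [6.6,0,4.5],"turn": [0,0,0]},
  {"gripper": 1,"translation": [6.4,0,4.8],"turn": [0,0,0]},
  {"gripper": 1,"translation": [6.1,0,5.2],"turn": [0,0,0]},
  {"gripper": 1,"translation": [5.8,0,5.5],"turn": [0,0,0]},
  {"gripper": 1,"translation": [5.6,0,5.7],"turn": [0,0,0]},
  {"gripper": 1,"translation": [0,0,0],"turn": [0,0,0]},
], force=40)

```text
t: 11.2
position: [0.5112, -0.036, 0.2534]
eef_rot: [[-0.999, -0.043, 0.002], [-0.043, 0.999, 0.002], [-0.002, 0.002, -1.0]]
ft_force: [-3.9, 4.3, 11.3]
finger_gap: 0.0301
grasp_force: 40.0
```

```bash
python3 -c "
from h import *
ball()"
```

```text
q 1.0102571298910492 rad 0.15957062966483165 y -0.08816989648764298 tangential 5.931236372255633 radial 10.338848976661566 F [-3.9  4.3 11.3] gap 0.030057910975611626 40.002660155296326 11.2
```

Emit:
arm_command([
  {"gripper": 1,"translation": [6,0,4],"turn": [0,0,0]},
  {"gripper": 1,"translation": [5.5,0,5.5],"turn": [0,0,0]},
  {"gripper": 1,"translation": [2.5,0,3],"turn": [0,0,0]},
  {"gripper": 1,"translation": [0,0,0],"turn": [0,0,0]},
  {"gripper": 1,"translation": [0,0,0],"turn": [0,0,0]},
])

```text
t: 11.62
position: [0.5, -0.0366, 0.2412]
eef_rot: [[-0.999, -0.043, 0.007], [-0.043, 0.999, 0.001], [-0.007, 0.001, -1.0]]
ft_force: [3.7, 4.7, 2.9]
finger_gap: 0.03
grasp_force: 40.0
```

```bash
python3 -c "
from h import *
ball()"
```

```text
q 1.1140589654203017 rad 0.16064040468905438 y -0.08822890607317692 tangential 4.603373242778451 radial -1.4358693140723395 F [3.7 4.7 2.9] gap 0.029968792078468007 40.00076115131378 11.6167
```

Emit:
arm_command([
  {"gripper": 1,"translation": [2,0,2.5],"turn": [0,0,0]},
  {"gripper": 1,"translation": [2,0,2.5],"turn": [0,0,0]},
  {"gripper": 1,"translation": [0,0,0],"turn": [0,0,0]},
  {"gripper": 1,"translation": [0,0,0],"turn": [0,0,0]},
])

```text
t: 11.95
position: [0.4967, -0.0367, 0.2369]
eef_rot: [[-0.999, -0.043, 0.008], [-0.043, 0.999, 0.001], [-0.008, 0.001, -1.0]]
ft_force: [3.9, 4.7, 7.0]
finger_gap: 0.0303
grasp_force: 40.0
```

```bash
python3 -c "
from h import *
ball()"
```

```text
q 1.1479166090660962 rad 0.16091056450224156 y -0.08829142617350813 tangential 8.095997493340406 radial 0.5742598863616717 F [3.9 4.7 7. ] gap 0.030301655238980995 40.00148892402649 11.95
```

Emit:
arm_command([
  {"gripper": 1,"translation": [1.2,0,1.6],"turn": [0,0,0]},
  {"gripper": 1,"translation": [0,0,0],"turn": [0,0,0]},
  {"gripper": 1,"translation": [0,0,0],"turn": [0,0,0]},
  {"gripper": 1,"translation": [0,0,0],"turn": [0,0,0]},
])

```text
t: 12.28
position: [0.4962, -0.0368, 0.2361]
eef_rot: [[-0.999, -0.043, 0.01], [-0.043, 0.999, 0.002], [-0.01, 0.001, -1.0]]
ft_force: [2.3, 5.3, 10.8]
finger_gap: 0.0299
grasp_force: 40.0
```

```bash
python3 -c "
from h import *
ball()"
```

```text
q 1.1539504868835957 rad 0.16091592969004243 y -0.08828356581169863 tangential 10.40237944867395 radial 3.9253557851957663 F [ 2.3  5.3 10.8] gap 0.02987194357776688 40.002615451812744 12.2833
```

Emit:
arm_command([
  {"gripper": 1,"translation": [2,0,1.2],"turn": [0,0,0]},
  {"gripper": 1,"translation": [0.7,0,0.7],"turn": [0,0,0]},
  {"gripper": 1,"translation": [0,0,0],"turn": [0,0,0]},
  {"gripper": 1,"translation": [0,0,0],"turn": [0,0,0]},
  {"gripper": 1,"translation": [0,0,0],"turn": [0,0,0]},
])

```text
t: 12.7
position: [0.4956, -0.0368, 0.2352]
eef_rot: [[-0.999, -0.044, 0.015], [-0.044, 0.999, 0.002], [-0.015, 0.001, -1.0]]
ft_force: [6.2, 5.9, 12.1]
finger_gap: 0.0299
grasp_force: 40.0
```

```bash
python3 - <<'E'
from h import *
from station import r
ball()
c=r.camera('scene');s=r.camera('side')
cv2.imwrite('pics/g.png',np.hstack([cv2.resize(c['pixels'][190:340,250:410],None,fx=2.5,fy=2.5),cv2.resize(s['pixels'][200:350,240:400],None,fx=2.5,fy=2.5)]))
E
```

```text
q 1.1605535692987332 rad 0.16093837651883494 y -0.08830832379406085 tangential 13.67905133329867 radial 1.320769077738988 F [ 6.2  5.9 12.1] gap 0.029925732780930435 40.002890825271606 12.7
```

View pics/g.png

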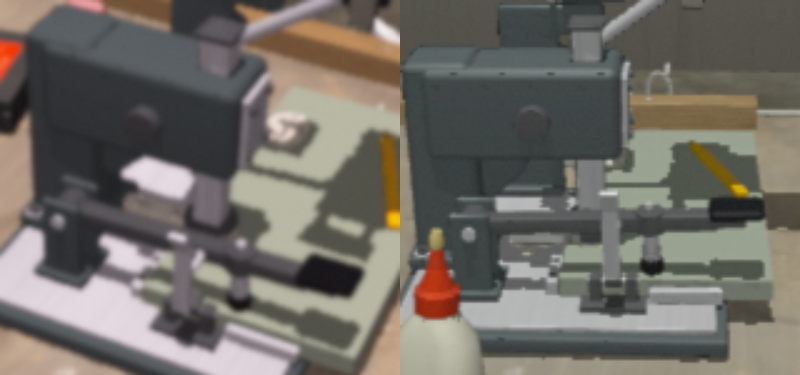

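The ram is down on the hinge and the hold-down is still caught. The lever stiffens as expected when home, so I'll bear on a little more and check it stays steady.

Emit:
arm_command([
  {"gripper": 1,"translation": [1,0,1.3],"turn": [0,0,0]},
  {"gripper": 1,"translation": [0.5,0,0.6],"turn": [0,0,0]},
  {"gripper": 1,"translation": [0,0,0],"turn": [0,0,0]},
  {"gripper": 1,"translation": [0,0,0],"turn": [0,0,0]},
  {"gripper": 1,"translation": [0,0,0],"turn": [0,0,0]},
  {"gripper": 1,"translation": [0,0,0],"turn": [0,0,0]},
  {"gripper": 1,"translation": [0,0,0],"turn": [0,0,0]},
  {"gripper": 1,"translation": [0,0,0],"turn": [0,0,0]},
])

```text
t: 13.47
position: [0.495, -0.0368, 0.2342]
eef_rot: [[-0.999, -0.043, 0.017], [-0.043, 0.999, 0.002], [-0.017, 0.002, -1.0]]
ft_force: [6.3, 5.1, 15.6]
finger_gap: 0.0297
grasp_force: 40.0
```

```bash
python3 -c "
from h import *
ball()"
```

```text
q 1.1680105556997928 rad 0.16098981019799627 y -0.08830416177637423 tangential 16.603689251063745 radial 3.128245218916275 F [ 6.3  5.1 15.6] gap 0.02972091990476583 40.004019141197205 13.4667
```

```bash
python3 -c "
from station import r
print(r.finish_job())"
```

```text
the job is handed in; nothing more can be done
None
```

I handed the job in at about 13.5 s with the hold-down caught, the catch flipped, and the lever held down at about 16.6 N with the ram on the hinge; I judged the hinge fully home by the lever stiffening at about 1.15 rad, because no picture shows the seat itself.

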